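Load the basting brush from the lidded glaze box

TASK

Lift the stiff lid of the small steel glaze box by its front handle until it stands upright, and let go of it there (not folded on over backwards). Then take the basting brush from its rest, dip it head down into the box so that the whole grey bristle block is below the rim, hold it there for about a second, and lay it back in both forks of its rest as it was, leaving the lid upright. Do not strike the brush hard against the box or push the bottle, jar or bowl about.

Things in the scene. Friction and masses are not known exactly. Their poses are not given: they have to be found in the camera images.
- glaze_box: open-topped steel box, fixed to the table, 110 (x) by 100 (y) by 85 mm high, walls and floor 4 mm; a flat lid is hinged along its +x rim. Origin: centre of its underside, on the table. x points from the front (handle side) to the hinge, z up. Rim at z = 85 mm, inner floor at z = 4 mm
- lid (a joint): angle of the box lid (rad): 0 shut, 1.57 upright, 2.3 folded back as far as it goes. The hinge is stiff: the lid stays where it is left. The lid is 5 mm thick and reaches 113 mm from the hinge
- lid_hinge (a point): middle of the hinge line, 55 mm behind the box centre in the box's +x, 85.5 mm above the table; the hinge line runs along the box's y
- lid_handle (a point): middle of the black handle bar of the lid: a round bar of 10 mm diameter, 92 mm long, parallel to the hinge, 155 mm from the hinge and joined to the lid by an arm at each end; between bar and lid edge is an open gap of 37 mm. When shut it is 88 mm above the table and stands out in front of the box
- brush: loose basting brush, 90 g: straight wooden handle along x (x -100 to 90 mm), 16 mm wide, z 0 to 16 mm; at its +x end (x = 100 mm) a head hangs straight down: steel ferrule 24 by 40 mm, then a grey bristle block 20 by 36 mm from z = -30 to -70 mm. Origin: underside of the handle, midway between the forks, z up. Starts in the rest, head to the rest's +x
- brush_tip (a point): centre of the bottom of the bristle block, at (100, 0, -70) mm in the brush frame
- brush_rest: white fixed rest: drip plate 230 by 90 by 6 mm (x -85 to 145 mm), two forked uprights at x = -55 and 55 mm, each 6 mm thick, 50 mm wide. The handle lies along x in the forks, underside at z = 90 mm; slot 18 mm wide at the bottom, flaring to 35 mm; prong tops at z = 116 mm. Origin: on the table midway between the uprights, z up
- oil_bottle: bystander, green glass bottle, 64 mm diameter, 200 mm high, origin at the centre of its underside
- spice_jar: bystander, amber glass jar, 50 mm diameter, 90 mm high, origin at the centre of its underside
- bowl: bystander, steel bowl, 110 mm diameter, 55 mm high, origin at the centre of its underside
Not all that is in view belongs to the job. Of the things shaped like the brush, the wooden one is meant.

How it is judged (in metres and radians):
On the way, in this order (a step that is already met when the one before it is completed fails the run):
1. the lid stands upright (within 13 degrees) and is let go (value of joint lid between 1.34 and 1.8 rad and contact force between the fingers and glaze_box below 0.1 N), for 0.3 s.
2. the brush, held in the fingers with its head down (within 25 degrees), has its tip inside the box at least 32 mm below the rim for half a second, with the lid upright (x of brush_tip in the frame of glaze_box between -0.05 and 0.05 m and y of brush_tip in the frame of glaze_box between -0.045 and 0.045 m and z of brush_tip in the frame of glaze_box below 0.053 m and angle between brush's own z axis and vertical below 0.44 rad and contact force between the fingers and brush above 1 N and value of joint lid between 1.34 and 1.8 rad), for 0.5 s.
At the end, for the whole second after the job is handed in: The lid stands upright within 13 degrees; the brush lies still in both forks of its rest, head down over the drip plate, as at the start: within 30 mm along the rest, 8 mm across, 5 mm in height, and tilted less than 11 degrees (value of joint lid between 1.34 and 1.8 rad and x of brush in the frame of brush_rest between -0.03 and 0.03 m and y of brush in the frame of brush_rest between -0.008 and 0.008 m and z of brush in the frame of brush_rest between 0.085 and 0.095 m and x of brush_tip in the frame of brush_rest above 0.06 m and angle between brush's own z axis and vertical below 0.2 rad and linear speed of brush below 0.02 m/s); the robot touches nothing.
It fails at once if the brush strikes or presses the box or its lid with more than 15 N (contact force between brush and glaze_box above 15 N).
It fails at once if the bottle, jar or bowl is moved by more than 30 mm (distance of any of oil_bottle, spice_jar, bowl from where it was at the start of the episode above 0.03 m).
It also fails if it takes over 64 s, if anything falls off the work surface, if the arm or the gripper's body presses on something with over 40 N, if the wrist force passes 120 N, or if a joint passes its speed limit or range.

ROBOT

A 6-joint arm with a two-finger parallel gripper is mounted at the origin on the work surface. World frame = base frame: x ahead of the robot, y to its left, z up, the work surface at z = 0. Lengths are in m, angles in degrees, forces in N, time in s.
With the tool pointing down it reaches from about 0.375 to 0.75 m from the base axis. Payload 9 kg.
Tool frame: the origin (TCP) lies where the fingers leave the gripper's body, on its centre line; the fingertips stand 73 mm ahead of it and the grasp point (between the pads) lies 54 mm ahead of it (robot.tip_reach is the distance from the TCP to the fingertips, in m); z points along the fingers, y is the line along which they close (so a half turn about z gives the same grasp; the last joint's range is limited). The gripper opens to 85 mm and grips with 20 to 120 N. Pads are 22 mm wide; open, the fingers measure 114 mm over their backs; the gripper's body (76 mm by 85 mm) begins 54 mm behind the grasp point. The pads swing forward as they close: fully open they stand 13 mm farther back than shut.
Start: joints at [-75.613, 5.964, 5.575, 89.605, 0, 77.527], TCP at [0.271, -0.535, 0.304] pointing down, gripper open.
Joint ranges: [-171.21, 171.21], [-48.23, 106.86], [-62.78, 66.21], [-105.2, 120.99], [-86.42, 89.51], [-180, 180]. Speed limits (degrees/s): [127.2, 127.2, 147.25, 180, 180, 180].

INTERFACE

Orientations are given as [roll, pitch, yaw] about the fixed x, y, z axes, in that order (R = Rz(yaw) Ry(pitch) Rx(roll)).
In Python, from plant import robot gives the robot as it stands. Calls block until the motion is done:
- robot.move_pose(position, orientation): joint-space move of the TCP to a pose.
- robot.line_to(position, vel=0.15, rotation=None, guard=None): straight line of the TCP; rotation=None keeps the orientation; vel is the mean speed in m/s. With guard (N) it stops when the force on the tool has changed by that much, and returns True; else False.
- robot.goto_joints(angles): joint-space move.
- robot.set_gripper(opening): finger opening in m; the grip force is fixed at half the most; returns when the fingers have stopped.
- robot.pause(seconds).
- robot.ik(position, orientation): joint angles nearest the present ones, or None.
- robot.observe(): the state.
- robot.grab_frame(name): name is "side" or "top"; returns the picture (400x640x3 uint8, blue, green, red); there is no depth.
- robot.get_calibration(name): a dict with "vertical_fov" (degrees; the focal length in pixels is half the picture's height over the tangent of half this angle, whatever the lens; pixels are square), "cx", "cy" (the principal point, pixels), "rvec" (rotation vector, rad) and "tvec" (3), from world to camera coordinates, as OpenCV has them. Camera axes: x right, y down, z forward; pixel columns grow to the right and rows downward; lengths in m; the calibration is good to about 2 mm. A picture is of the moment at which its call begins. get_calibration takes no time and is no camera call.
A pose or a line that the arm cannot do raises robot.IKError and nothing moves.
- robot.job_done(): hands the job in; it is judged then, once.
The state is a dict: "time": time; "q": joint angles; "qvel": joint speeds; "joint_torque": joint torques, N m; "tool_pos": TCP position; "tcp_rot": TCP orientation; "ft_force": force on the tool from outside, world axes, zero at the start; "torque": the same for the moment, N m; "gripper_width": finger opening in m; "gripper_force": force on a finger pad.
Only numpy, scipy, OpenCV 4.12 (cv2) and the standard library are available. Lean on these libraries where they do the work, as an engineer would, in place of code of your own. Each camera call takes 0.05 s, during which the arm holds its last target. There are 200 camera calls.

## Working session

There is one attempt and no reset: what is moved stays moved. The work goes in short steps, each a Python script; the robot and the scene stay as the last script left them, time stands still between calls to the robot, and variables do not carry over. Pictures are saved under pics/ and viewed, at most 10 in all, crops included, and the job is handed in when it is done.

```bash
ls && mkdir -p pics && python3 - <<'E'
from plant import robot
import cv2
for n in("side","top"):
    cv2.imwrite(f"pics/{n}0.png",robot.grab_frame(n)); print(n,robot.get_calibration(n))
print(robot.observe())
E
```

```text
pics
side {'vertical_fov': 52.24310153273256, 'cx': 324.4969092889692, 'cy': 195.90934349725015, 'rvec': array([ 0.77970708, -2.55160006,  1.13403992]), 'tvec': array([0.40184249, 0.28470239, 1.22887475])}
top {'vertical_fov': 43.02750839490055, 'cx': 317.95843683011714, 'cy': 201.66560502634826, 'rvec': array([ 2.15528314, -2.10225925,  0.15880205]), 'tvec': array([-0.04472833,  0.54439191,  1.80343648])}
{'time': 0.1, 'q': array([-7.56143823e+01,  5.99523697e+00,  5.53186399e+00,  8.96027182e+01,
        7.72767752e-05,  7.75291523e+01]), 'qvel': array([-0.0026482 ,  0.07139113,  0.07183479,  0.02762929, -0.00355999,
       -0.00666759]), 'joint_torque': array([ 6.46781569e-03, -5.58209753e+01,  5.04716492e+01,  1.29472709e-02,
       -2.19983335e-04,  1.46812687e-05]), 'tool_pos': array([ 0.27103509, -0.53507091,  0.30320296]), 'tcp_rot': array([-1.79935485e+02, -1.43473761e-02,  2.68564573e+01]), 'ft_force': array([-0.73665182, -0.80869876,  0.4087356 ]), 'torque': array([0.00571936, 0.00677087, 0.00887707]), 'gripper_force': 0.0, 'gripper_width': 0.0853023746141351}
```

View pics/side0.png

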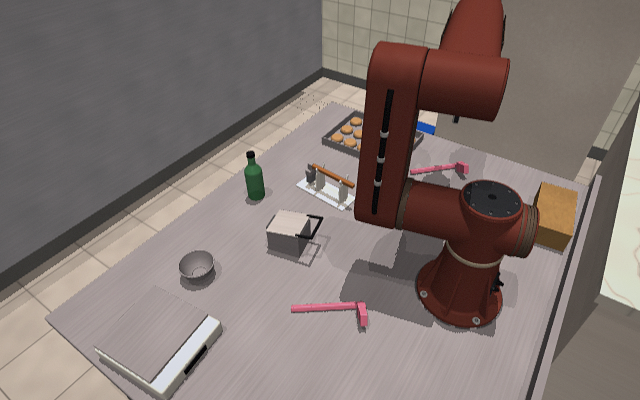

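View pics/top0.png

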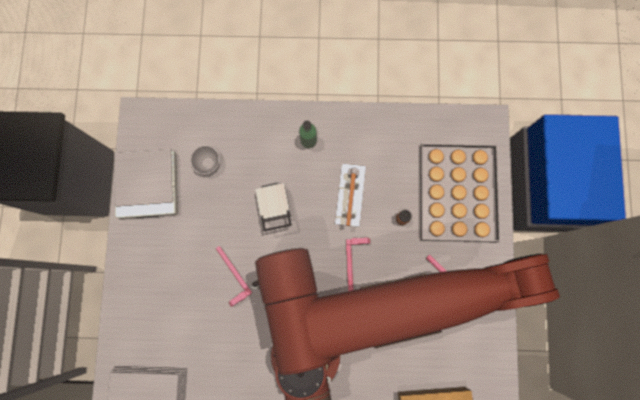

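Candidates for the brush: the brown wooden one lying in the white rest (top ≈(351,197), side ≈(333,175)). The others are pink and lie on the table, at top ≈(235,275), (352,262) and (437,265). I choose the wooden one. The box with the handle is at top ≈(273,205), side ≈(292,230). The arm doesn't block either view. Next, close crops of both.

```bash
python3 - <<'E'
import cv2,numpy as np
t=cv2.imread("pics/top0.png");s=cv2.imread("pics/side0.png")
def crop(im,x0,y0,x1,y1,k,name):
    c=cv2.resize(im[y0:y1,x0:x1],None,fx=k,fy=k,interpolation=cv2.INTER_CUBIC)
    for x in range(x0,x1,10): cv2.putText(c,str(x),((x-x0)*k,8),0,.3,(0,0,255),1); c[::4,(x-x0)*k]=(255,255,0)
    for y in range(y0,y1,10): cv2.putText(c,str(y),(0,(y-y0)*k+4),0,.3,(0,0,255),1); c[(y-y0)*k,::4]=(255,255,0)
    cv2.imwrite(name,c)
crop(t,245,155,375,240,6,"pics/topc.png")
crop(s,260,150,370,265,5,"pics/sidec.png")
E
```

```text
(no output)
```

View pics/topc.png

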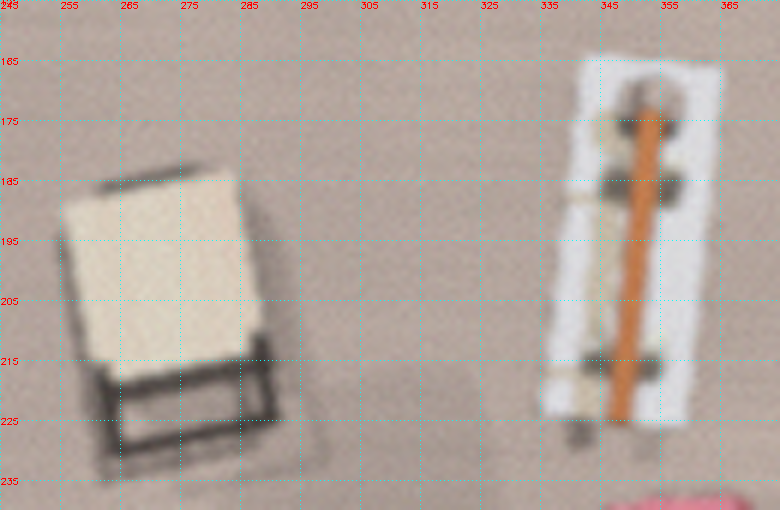

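View pics/sidec.png

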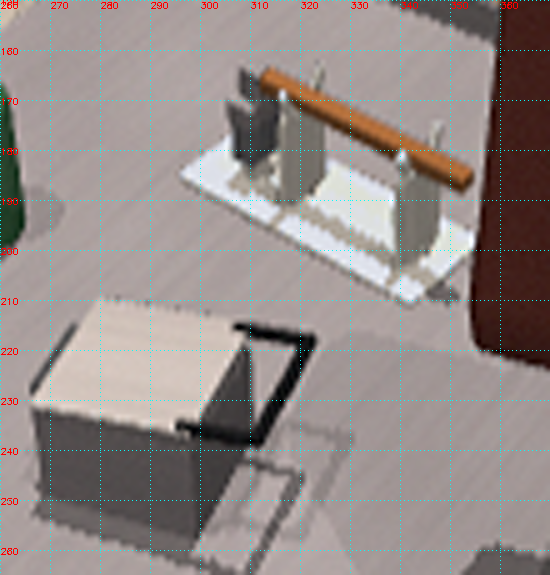

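The crops confirm the brown wooden brush, head up-image at top ≈(353,173) and tail at ≈(348,226). The lid is shut, its handle bar running (264,230)–(290,226) in top and (323,218)–(312,238) in side. Next I triangulate these and fit poses.

```bash
cat > h.py <<'E'
import numpy as np,cv2
from scipy.optimize import least_squares
from plant import robot
C={}
for n in("side","top"):
    c=robot.get_calibration(n);f=200/np.tan(np.radians(c["vertical_fov"]/2))
    C[n]=(np.array([[f,0,c["cx"]],[0,f,c["cy"]],[0,0,1.]]),np.array(c["rvec"]),np.array(c["tvec"]))
def proj(n,P): K,r,t=C[n]; return cv2.projectPoints(np.atleast_2d(P).astype(float),r,t,K,None)[0].reshape(-1,2)
def tri(s,t):
    P=[C[n][0]@np.c_[cv2.Rodrigues(C[n][1])[0],C[n][2]] for n in("side","top")]
    X=cv2.triangulatePoints(P[0],P[1],np.array(s,float),np.array(t,float)).ravel(); X=X[:3]/X[3]
    return X,np.abs(proj("side",X)[0]-s).max(),np.abs(proj("top",X)[0]-t).max()
def fit(obs,x0,free_z=True):
    """obs: (cam,local xyz m,pixel); pose x,y,z,yaw"""
    def w(p,L): c,s=np.cos(p[3]),np.sin(p[3]); return [p[0]+c*L[0]-s*L[1],p[1]+s*L[0]+c*L[1],p[2]+L[2]]
    def r(p): return np.concatenate([proj(n,w(p,L))[0]-px for n,L,px in obs])
    s=least_squares(r,x0,loss="soft_l1"); return s.x,r(s.x).reshape(-1,2)
E
python3 - <<'E'
from h import *
T=lambda a,b:(245+a/6,155+b/6)
S=lambda a,b:(260+a/5,150+b/5)
np.set_printoptions(precision=4,suppress=True)
pairs=dict(barL=(S(262,440),T(113,447)),barR=(S(312,342),T(270,426)),hingeL=(S(30,403),T(64,207)),hingeR=(S(105,298),T(233,172)),
 brTail=(S(470,180),T(619,424)),brHead=(S(265,78),T(649,110)),plateHL=(S(178,173),T(585,55)),plateTL=(S(410,305),T(543,413)))
for k,(s,t) in pairs.items(): print(k,*tri(s,t))
b=[("top",(-.1,.041,.088),T(115,447)),("top",(-.1,-.041,.088),T(269,426)),("side",(-.1,.041,.088),S(258,438)),("side",(-.1,-.041,.088),S(308,343)),
("top",(.055,.05,.088),T(64,207)),("top",(.055,-.05,.088),T(233,172)),("side",(.055,.05,.088),S(30,403)),("side",(.055,-.05,.088),S(105,298))]
p,r=fit(b,[.5,.1,0,0]);print("box",p,np.degrees(p[3]));print(r)
b=[("top",(.09,0,.1),T(649,110)),("top",(-.1,0,.1),T(619,424)),("side",(.09,0,.098),S(265,78)),("side",(-.1,0,.098),S(468,180))]
p,r=fit(b,[.5,-.1,0,0]);print("brush",p,np.degrees(p[3]));print(r)
c=[(.145,.045,.006),(.145,-.045,.006),(-.085,-.045,.006),(-.085,.045,.006)]
b=[("top",L,T(*q)) for L,q in zip(c,[(585,55),(722,67),(689,425),(543,413)])]+[("side",c[0],S(178,173)),("side",c[3],S(410,305))]
p,r=fit(b,[.5,-.1,0,0]);print("rest",p,np.degrees(p[3]));print(r)
# bystanders from the top picture base approx
for n,px,z in(("bottle",(308,136),.1),("bowl",(205,160),.05),("jar",(403,217),.09)):
    print(n,least_squares(lambda q:proj("top",[q[0],q[1],z])[0]-px,[.5,0]).x)
E
```

```text
barL [0.4298 0.1527 0.1103] 1.077613307704496 0.5576634837939594
barR [0.4475 0.0636 0.1091] 0.5966037650870817 0.3250568924859465
hingeL [0.5773 0.1921 0.0891] 0.348587987134124 0.17748653269995884
hingeR [0.5997 0.0915 0.0895] 0.28376310472151545 0.15334307376269862
brTail [ 0.4538 -0.1402  0.0978] 0.009110782519144323 0.005543653596362219
brHead [ 0.6417 -0.1549  0.0982] 0.03329284895329465 0.02052744195262335
plateHL [ 0.6989 -0.1185  0.0029] 0.5652439252629051 0.3407875739750921
plateTL [ 0.472  -0.0971 -0.0005] 0.4163167031748003 0.24639513488668285
box [0.5366 0.1296 0.0075 0.2316] 13.270523236852611
[[ 2.1777  1.0467]
 [-0.6062 -0.2286]
 [ 0.9949  2.2043]
 [ 0.5705  3.3274]
 [ 0.0325 -0.8542]
 [-0.6081 -0.7145]
 [ 0.1024 -1.7229]
 [-1.2563 -1.2036]]
brush [ 0.553  -0.1478 -0.0002 -0.083 ] -4.75478418076194
[[ 0.1277 -0.3356]
 [-0.1643  0.0661]
 [-0.1897 -0.0457]
 [ 0.4361  0.1557]]
rest [ 0.5525 -0.1496 -0.0053 -0.0897] -5.137842837674458
[[-0.3817 -0.7402]
 [ 0.5401 -0.1291]
 [-0.1952  0.5019]
 [-0.0755 -0.2521]
 [ 0.0609  0.443 ]
 [ 0.4696 -0.177 ]]
bottle [0.7755 0.0101]
bowl [0.6904 0.3898]
jar [ 0.4902 -0.3331]
```

The brush and rest fits are good: heights are 98 mm against 98 expected, and brush and rest yaw agree at about -5°. The bar sits at 0.110 m rather than 0.088 m, so the lid is already about 8° open. I refit the box with the lid angle free and check the IK along the lid arc: closed fingers at 45° under the bar, pushing it round.

```bash
cat >> h.py <<'E'
from scipy.spatial.transform import Rotation as Ro
def rpy(z,y):
    z=np.array(z)/np.linalg.norm(z);x=np.cross(y,z); return Ro.from_matrix(np.c_[x,y,z]).as_euler("xyz",degrees=True)
np.set_printoptions(precision=4,suppress=True)
E
cat > lid.py <<'E'
from h import *
BOX=None
def setup(bx,by,yaw):
    X=np.array([np.cos(yaw),np.sin(yaw),0]);Y=np.array([-np.sin(yaw),np.cos(yaw),0]);Z=np.array([0,0,1.])
    return np.array([bx,by,0]),X,Y,Z
def tcp(box,th,clear=0,back=0,tilt=45,half=.011,reach=.055):
    o,X,Y,Z=box;a=np.radians(tilt)
    d=np.cos(a)*X-np.sin(a)*Z;n=np.sin(a)*X+np.cos(a)*Z
    bar=o+.055*X+.0855*Z+.155*(-np.cos(th)*X+np.sin(th)*Z)+.0025*(np.sin(th)*X+np.cos(th)*Z)
    return bar-(half+.005+clear)*n-(reach+back)*d, d
E
python3 - <<'E'
from lid import *
T=lambda a,b:np.array((245+a/6,155+b/6))
S=lambda a,b:np.array((260+a/5,150+b/5))
obs=[("top",-.155,.041,.0025,T(115,447)),("top",-.155,-.041,.0025,T(269,426)),("side",-.155,.041,.0025,S(258,438)),("side",-.155,-.041,.0025,S(308,343)),
("top",0,.05,.005,T(64,207)),("top",0,-.05,.005,T(233,172)),("side",0,.05,.005,S(30,403)),("side",0,-.05,.005,S(105,298)),
("top",-.113,.05,.005,T(104,380)),("top",-.113,-.05,.005,T(262,345)),
("side",None,(.055,.05,0),0,S(38,507)),("side",None,(-.055,.05,0),0,S(197,543))]
def r(p):
    o,X,Y,Z=setup(*p[:3]);c,s=np.cos(p[3]),np.sin(p[3]);e=[]
    for n,a,y,z,px in obs:
        P=o+y[0]*X+y[1]*Y if a is None else o+.055*X+.0855*Z+y*Y+a*(c*X-s*Z)+z*(s*X+c*Z)
        e.append(proj(n,P)[0]-px)
    return np.concatenate(e)
s=least_squares(r,[.535,.13,.22,.15],loss="soft_l1");print(s.x,np.degrees(s.x[2:]));print(r(s.x).reshape(-1,2))
box=setup(*s.x[:3])
for sg in(1,-1):
  for th,cl,bk in((s.x[3],.02,.09),(s.x[3],.015,0),(.8,0,0),(1.55,0,0)):
    p,d=tcp(box,th,cl,bk);print(sg,p,robot.ik(p,rpy(d,sg*box[2])))
p,d=tcp(box,.1,.02,.1);print(robot.ik(p+[0,0,.15],rpy(d,box[2])))
E
```

```text
[0.5351 0.1306 0.222  0.146 ] [12.7174  8.365 ]
[[ 0.9771  0.3743]
 [-1.5726 -0.7188]
 [ 0.2235 -0.6858]
 [ 0.1475  0.471 ]
 [-0.0007 -0.5483]
 [-0.6655 -0.134 ]
 [ 0.1393 -0.4571]
 [-0.9883  0.1115]
 [-1.7212  0.4735]
 [-0.026   0.7507]
 [ 1.4549 -2.4732]
 [-0.0285 -0.2954]]
1 [0.3147 0.0809 0.1876] None
1 [0.3802 0.0956 0.1275] None
1 [0.4362 0.1083 0.226 ] None
1 [0.5391 0.1315 0.2681] None
-1 [0.3147 0.0809 0.1876] None
-1 [0.3802 0.0956 0.1275] None
-1 [0.4362 0.1083 0.226 ] None
-1 [0.5391 0.1315 0.2681] None
None
```

The arm cannot fold into the forward tilt. I switch to a tool-down grip: one finger in the 37 mm gap, with the bar free to twist between the pads, moved along the arc. The geometry clears over the whole swing, with fingertips staying within 27 mm of the bar and the lid edge 42 mm away.

```bash
cat > lid.py <<'E'
from h import *
def setup(bx,by,yaw):
    X=np.array([np.cos(yaw),np.sin(yaw),0]);Y=np.array([-np.sin(yaw),np.cos(yaw),0]);Z=np.array([0,0,1.])
    return np.array([bx,by,0]),X,Y,Z
box=setup(.5351,.1306,.222);TH0=.146
def bar(th):
    o,X,Y,Z=box
    return o+.055*X+.0855*Z+.155*(-np.cos(th)*X+np.sin(th)*Z)+.0025*(np.sin(th)*X+np.cos(th)*Z)
UP=np.array([0,0,.054])
E
python3 - <<'E'
from lid import *
for sg in(1,-1):
    R=rpy([0,0,-1],sg*box[1]);print(R)
    for th,h in((TH0,.1),(TH0,0),(.8,0),(1.6,0),(1.6,.06)): print(bar(th),robot.ik(bar(th)+UP+[0,0,h],R))
E
```

```text
[180.       0.     102.7197]
[0.4395 0.109  0.1105] [ -2.6989 -20.498  -22.9541  87.5438   0.      74.5814]
[0.4395 0.109  0.1105] [ -2.6989 -19.5166 -32.5805  76.9361   0.      74.5814]
[0.4852 0.1193 0.1984] [ -1.2164 -11.956  -17.1223  84.8337   0.      76.0639]
[0.5956 0.1443 0.2404] [ 1.4059  8.1209  6.898  88.7771  0.     78.6862]
[0.5956 0.1443 0.2404] [ 1.4059  9.3522 14.5138 95.1616  0.     78.6862]
[-180.        0.      -77.2803]
[0.4395 0.109  0.1105] [  -2.6989  -20.498   -22.9541   87.5438    0.     -105.4186]
[0.4395 0.109  0.1105] [  -2.6989  -19.5166  -32.5805   76.9361    0.     -105.4186]
[0.4852 0.1193 0.1984] [  -1.2164  -11.956   -17.1223   84.8337    0.     -103.9361]
[0.5956 0.1443 0.2404] [   1.4059    8.1209    6.898    88.7771    0.     -101.3138]
[0.5956 0.1443 0.2404] [   1.4059    9.3522   14.5138   95.1616    0.     -101.3138]
```

```bash
python3 - <<'E'
from lid import *
import cv2
R=rpy([0,0,-1],box[1])
robot.move_pose(bar(TH0)+UP+[0,0,.15],R)
robot.set_gripper(.036)
print("w",robot.observe()["gripper_width"])
hit=robot.line_to(bar(TH0)+UP,vel=.08,guard=12)
o=robot.observe();print(hit,o["tool_pos"],bar(TH0)+UP,o["ft_force"])
a=robot.grab_frame("top");b=robot.grab_frame("side")
c=np.vstack([cv2.resize(a[150:250,215:375],None,fx=3,fy=3),cv2.resize(b[150:250,240:400],None,fx=3,fy=3)])
cv2.imwrite("pics/pre.png",c)
if not hit:
    robot.set_gripper(0);o=robot.observe();print("closed",o["gripper_width"],o["gripper_force"],o["ft_force"],o["time"])
E
```

```text
w 0.036063284006283745
False [0.4397 0.109  0.1649] [0.4395 0.109  0.1645] [-0.3008  0.0126  0.433 ]
closed 0.007949875327864342 58.3551961183548 [ 9.3907  3.8567 -3.4043] 5.4917
```

View pics/pre.png

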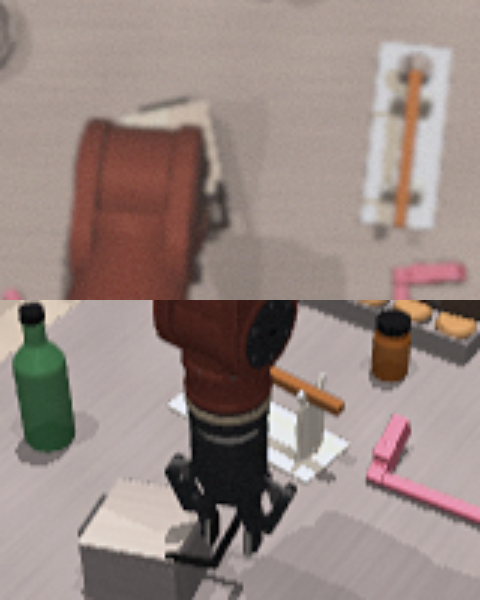

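The picture (side crop ≈(215,520)) shows the fingers straddling the bar, one in the gap, and the 58 N pad force at 8 mm confirms the grip. Now I swing the lid up.

```bash
python3 - <<'E'
from lid import *
import cv2
off=robot.observe()["tool_pos"]-(bar(TH0)+UP)
for th in np.linspace(TH0,1.57,8)[1:]:
    robot.line_to(bar(th)+UP,vel=.12); o=robot.observe();print(round(th,2),o["ft_force"],o["gripper_width"])
robot.set_gripper(.06)
p=bar(1.57)+UP
robot.line_to(p+[0,0,.07],vel=.15,guard=25)
robot.line_to(p+[-.13,-.08,.08],vel=.25)
print(robot.observe()["time"])
a=robot.grab_frame("top");b=robot.grab_frame("side")
cv2.imwrite("pics/lid.png",np.vstack([cv2.resize(a[140:240,215:375],None,fx=3,fy=3),cv2.resize(b[150:250,240:400],None,fx=3,fy=3)]))
E
```

```text
0.35 [ 7.5227  3.3304 -3.0966] 0.007773886441458106
0.55 [0.9382 1.8433 1.1448] 0.007204389598220398
0.76 [-8.421   1.094   7.8789] 0.007565497638322417
0.96 [-17.9905   0.8269  22.4853] 0.007615458290486418
1.16 [-10.9336   4.9293  25.3942] 0.007586140854464394
1.37 [-5.9969  8.4576 21.7473] 0.007803747996932574
1.57 [ 0.8508 10.1007 13.0281] 0.007752711196094272
10.275
```

View pics/lid.png

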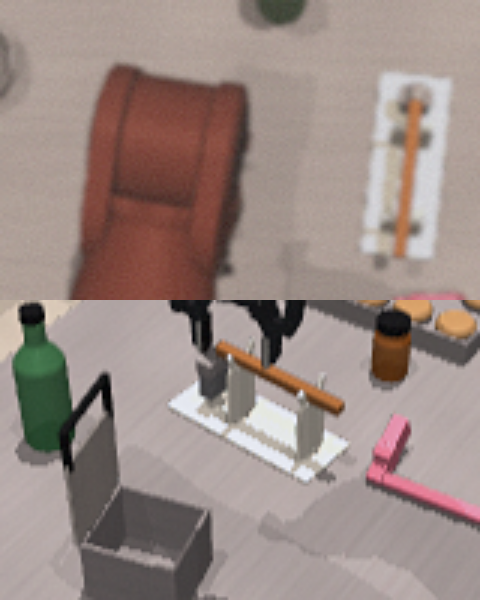

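The lid stands upright with its bar at side ≈(262,194)–(276,177), and the brush and rest are untouched. I check the angle numerically and then grasp the brush 20 mm head-side of its middle.

```bash
cat >> lid.py <<'E'
br=setup(.553,-.1478,-.083); GX=.02
def tool(frame,tipx=0,tipy=0,z0=0):
    """TCP with brush (underside z0) so that its tip is at frame x,y"""
    o,X,Y,Z=frame; return o+(tipx-.1+GX)*X+tipy*Y+np.array([0,0,z0+.008+.054])
def rot(frame,sg): return rpy([0,0,-1],sg*frame[2])
E
python3 - <<'E'
from lid import *
px=np.array([[262,194.3],[275.7,176.7]])
s=least_squares(lambda t:np.concatenate([proj("side",bar(t[0])+e*.041*box[2])[0]-q for e,q in zip((1,-1),px)]),[1.5])
print("lid",s.x,s.fun)
q=robot.observe()["q"]
S=min((1,-1),key=lambda g:abs(robot.ik(tool(br,.1,0,.2),rot(br,g))[5]-q[5]) if robot.ik(tool(br,.1,0,.2),rot(br,g)) is not None else 1e9)
g=tool(br,.1,0,.09);R=rot(br,S)
print("sign",S,g,R,q,robot.ik(g,R),robot.ik(tool(box,0,0,.1),rot(box,S)),robot.ik(tool(box,-.03,-.13,.21),rot(box,S)))
E
```

```text
lid [1.5526] [ 0.78   -1.2382 -0.4248 -0.1454]
sign -1 [ 0.5729 -0.1495  0.152 ] [180.       0.      -4.7555] [ -8.3026 -15.5998  -7.5484  98.1115   0.0108  68.9524] [-27.2639   6.2102 -10.004   73.7858   0.     157.4916] [ -2.0926 -15.9249 -29.9287  75.9962   0.     165.1877] [-19.0418 -19.6875 -21.5374  88.1501   0.     148.2385]
```

```bash
python3 - <<'E'
from lid import *
import cv2
S=-1;g=tool(br,.1,0,.09);R=rot(br,S)
robot.move_pose(g+[0,0,.12],R)
robot.set_gripper(.05)
hit=robot.line_to(g,vel=.1,guard=10);print(hit,robot.observe()["tool_pos"])
if not hit:
    robot.set_gripper(0);o=robot.observe();print(o["gripper_width"],o["gripper_force"],o["ft_force"])
    if o["gripper_width"]>.01:
        robot.line_to(g+[0,0,.12],vel=.12);o=robot.observe();print(o["gripper_width"],o["ft_force"],o["tool_pos"],o["time"])
a=robot.grab_frame("top");b=robot.grab_frame("side")
cv2.imwrite("pics/brush.png",np.vstack([cv2.resize(a[140:240,285:445],None,fx=3,fy=3),cv2.resize(b[110:230,260:420],None,fx=3,fy=3)]))
E
```

```text
False [ 0.5734 -0.1497  0.1528]
0.015059116023936484 58.78807246685028 [-0.4053 -0.3976  3.6529]
0.014988950368758204 [-0.312  -0.956  -0.9921] [ 0.5726 -0.1493  0.271 ] 14.925
```

View pics/brush.png

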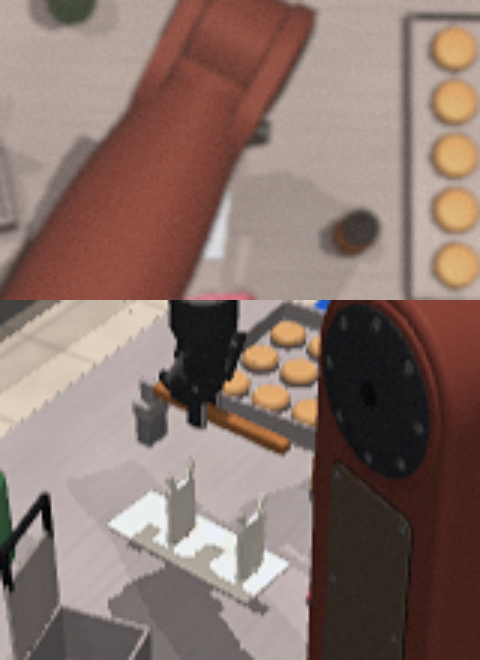

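The brush is held level, head at side ≈(309,142) and tail ≈(356,158). Now the dip.

```bash
python3 - <<'E'
from lid import *
import cv2
S=-1;o,X,Y,Z=br
for dx,px in((.09,(312.3,138.5)),(-.1,(355.5,159))): print(proj("side",o+dx*X+[0,0,.218])[0]-px)
R=rot(box,S)
robot.line_to(tool(box,-.03,-.13,.21),vel=.2,rotation=R)
robot.line_to(tool(box,-.005,0,.21),vel=.15)
print(robot.observe()["ft_force"])
hit=robot.line_to(tool(box,-.005,0,.10),vel=.08,guard=7)
b=robot.grab_frame("side")
robot.pause(1.2)
o=robot.observe();print(hit,o["tool_pos"],tool(box,-.005,0,.10),o["ft_force"],o["gripper_width"],o["time"])
cv2.imwrite("pics/dip.png",cv2.resize(b[130:270,230:390],None,fx=4,fy=4))
E
```

```text
[-0.2829  0.1941]
[ 0.1312 -0.2432]
[-0.7495 -0.4446 -0.5739]
False [0.4522 0.1119 0.162 ] [0.4522 0.1119 0.162 ] [-0.1345 -0.3875 -0.6645] 0.014981212288866395 19.85
```

View pics/dip.png

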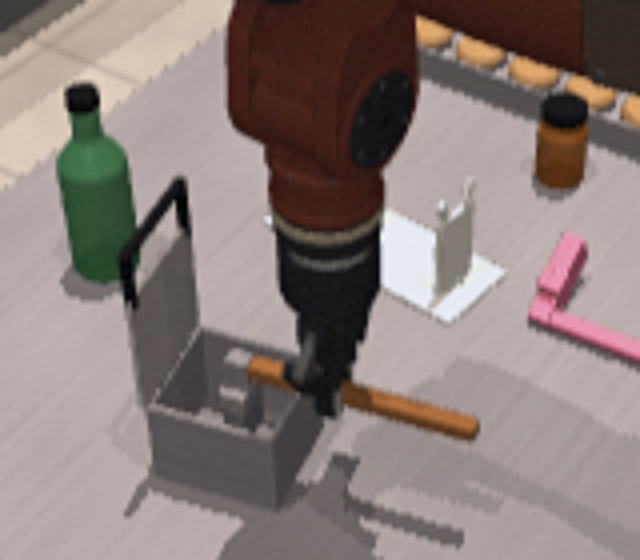

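The head is inside the box at crop ≈(240,400), clear of the walls. There is no contact force and the lid is upright. I reverse the route to the rest.

```bash
python3 - <<'E'
from lid import *
import cv2
S=-1;R=rot(br,S);g=tool(br,.1,0,.09)
robot.line_to(tool(box,-.005,0,.21),vel=.12)
robot.line_to(tool(box,-.03,-.13,.21),vel=.15)
robot.line_to(g+[0,0,.12],vel=.2,rotation=R)
robot.line_to(g+[0,0,.03],vel=.12)
robot.pause(.3)
hit=robot.line_to(g+[0,0,.0005],vel=.04,guard=6)
o=robot.observe();print(hit,o["tool_pos"],g,o["ft_force"],o["time"])
if o["tool_pos"][2]<g[2]+.005:
    robot.set_gripper(.05);robot.line_to(g+[0,0,.15],vel=.12)
    robot.line_to(g+[-.12,-.25,.2],vel=.3)
    robot.pause(.3);a=robot.grab_frame("top");b=robot.grab_frame("side")
    cv2.imwrite("pics/end.png",np.vstack([cv2.resize(a[140:240,235:395],None,fx=3,fy=3),cv2.resize(b[150:250,240:400],None,fx=3,fy=3)]))
    print(robot.observe()["time"])
E
```

```text
True [ 0.5725 -0.1492  0.1526] [ 0.5729 -0.1495  0.152 ] [-0.7218 -0.2405  5.5138] 24.8667
28.1917
```

View pics/end.png

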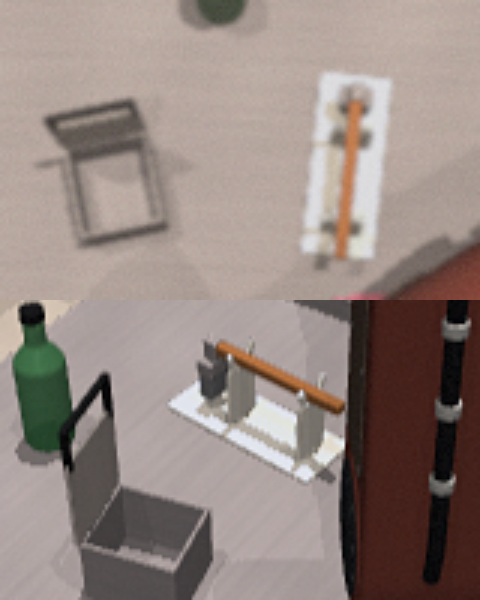

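The brush lies in both forks exactly as before, tail at side crop (342,407) and head at (218,347). The lid is still upright, and the robot is clear.

```bash
python3 -c "
from plant import robot
print(robot.job_done())"
```

```text
the job is handed in; nothing more can be done
None
```

I handed in the job at about 28 s of the 64 s allowed: lid left upright at about 1.55 rad, brush dipped and held for over a second, then laid back in both forks; the hand-in returned no verdict.

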